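# Hang rinsed jack-plug canisters on the draining pegs

## Robot

A 6-joint arm with a two-finger parallel gripper is mounted at the origin on the work surface. World frame = base frame: x ahead of the robot, y to its left, z up, the work surface at z = 0. Lengths are in m, angles in rad, forces in N, time in s.
With the tool pointing down it reaches from about 0.425 to 1.125 m from the base axis. Payload 14.9 kg.
Tool frame: the origin (TCP) lies at the very end of the fingers, on their centre line; the grasp point (between the pads) lies 19 mm behind it; z points along the fingers, y is the line along which they close (so a half turn about z gives the same grasp; the last joint's range is limited). The gripper opens to 91 mm and grips with 3 to 60 N. Pads are 32 mm wide; open, the fingers measure 118 mm over their backs; the gripper's body (76 mm by 178 mm) begins 60 mm behind the grasp point.
Start: joints at [-1.244, 0.379, 1.734, -0, 1.028, -0.033], TCP at [0.246, -0.655, 0.214] pointing down, gripper open.
Joint ranges: [-2.77, 2.77], [-0.74, 2.19], [0, 2.66], [-1.06, 4.2], [0.31, 2.87], [-3.08, 3.08]. Speed limits (rad/s): [1.89, 1.89, 2.39, 3.14, 3.14, 3.14].

## Interface

Orientations are given as a 3x3 rotation matrix whose columns are the frame's x, y, z axes.
In Python, from rig import robot gives the robot as it stands.
- The arm moves only by the tool play_rows, never from a script. Its argument "deltas" is a list of rows, each a list of 5 numbers: the finger opening in mm, from 0 to 91.2, then the shift along the tool's x, y, z in mm, then the turn about the tool's z in degrees. A call has 1 to 20 rows; each row is the pose to reach, as a shift and turn from the pose commanded when the call began, along the tool's axes at that moment; what a row does not reach only later rows make up. A row lasts 1/12 s, in which the tool goes at most 41.7 mm and 7.16 degrees, less where a joint would pass 70% of its speed; a pose out of reach is approached as far as the arm can. A call with a gripper value outside its range is refused whole. The fingers move at their own pace and stop on an object; "grip_force" is the grip in N (left out, the last holds). Time passes only in rows, so rows that repeat a pose let the fingers close. It gives the time, the measured TCP pose, the force, the opening and the grip force at its end, in the units of the state.
- robot.sense(): the state, without advancing time (a new reading comes with each control period).
- robot.capture(name): name is "side" or "top" or "wrist"; returns a dict with "color" (400x640x3 uint8, blue, green, red), "fx", "fy", "cx", "cy" (pixels), "world_to_cam" (4x4, takes a point from world to camera coordinates). Camera axes: x right, y down, z forward; pixel columns grow to the right and rows downward; lengths in m; the calibration is good to about 2 mm. A picture is of the moment at which its call begins. There is no depth.
- robot.finish_job(): hands the job in; it is judged then, once.
Trained networks look in the newest picture that a camera, given by its name, has taken for a name from the list of things; names that differ only in an ending like _2 or _b are one class to them, and where a whole thing is asked for, a point or a joint stands for the part that bears it (a point fixed in the world has none). Each returns a list of dicts, best first, with "score" (0 to 1); they miss things now and then, are a little off and sometimes report something else, mostly with a low value. They report only what shows in the picture. A call takes as long as a camera call. They do not tell look-alikes from the thing itself.
- robot.look_for(camera, name): "extent" ([centre column, centre row, width, height] in pixels, round what is visible of it).
The state is a dict: "t": time; "joint_pos": joint angles; "qvel": joint speeds; "effort": joint torques, N m; "tool_pos": TCP position; "eef_rot": TCP orientation; "wrist_force": force on the tool from outside, world axes, zero at the start; "ft_torque": the same for the moment, N m; "grip_width": finger opening in m; "grasp_force": force on a finger pad.
Only numpy, scipy, OpenCV 4.12 (cv2) and the standard library are available. Lean on these libraries where they do the work, as an engineer would, in place of code of your own. Each camera call takes 0.05 s, during which the arm holds its last target. There are 200 camera calls.

## Task

The two open aluminium canisters have just been rinsed and stand mouth-down on the shelf. First push the drip tray fully home under the draining rack, then hang each canister mouth-down on the leaning peg of its own colour, slid right down until its closed end rests on the peg's tip, and let go. Lower the canisters on rather than dropping them, and leave the tape measure, torch, counterweight and mic stand clutch where they are.

Things in the scene. Friction and masses are not known exactly. Their poses are not given: they have to be found in the camera images.
- can_red_mid (a point): Open aluminium canister: round can without lid, 62 mm outside diameter, 100 mm tall, wall 3 mm, inside depth 96 mm, 0.1 to 0.2 kg; starts standing mouth-down on the shelf. Marked red: painted disc on the closed end, band round the side near the mouth. This point is its centre, on the axis, half-way up. Its z axis runs from the mouth to the closed end (up at the start).
- can_blue_mid (a point): Open aluminium canister: round can without lid, 62 mm outside diameter, 100 mm tall, wall 3 mm, inside depth 96 mm, 0.1 to 0.2 kg; starts standing mouth-down on the shelf. Marked blue: painted disc on the closed end, band round the side near the mouth. This point is its centre, on the axis, half-way up. Its z axis runs from the mouth to the closed end (up at the start).
- can_red: The same red-marked canister; this origin is the centre of its mouth, z axis towards its closed end.
- can_blue: The same blue-marked canister; this origin is the centre of its mouth, z axis towards its closed end.
- peg_red: Fixed round steel peg, 16 mm thick, 150 mm long, rounded red tip and red root collar, the one near the rack's +y end, closer to the robot. It leans 35 degrees (0.61 rad) from vertical, off the beam's front, towards the rack's -x. Origin at its root, z axis along it to the tip (z = 150 mm), y axis level along the beam. With a can's closed end resting on the tip, the can's centre is about 104 mm from the root along z.
- peg_blue: Fixed round steel peg, 16 mm thick, 150 mm long, rounded blue tip and blue root collar, the one near the rack's -y end, farther from the robot. It leans 35 degrees (0.61 rad) from vertical, off the beam's front, towards the rack's -x. Origin at its root, z axis along it to the tip (z = 150 mm), y axis level along the beam. With a can's closed end resting on the tip, the can's centre is about 104 mm from the root along z.
- rack: Fixed pale wooden draining rack: a level beam 340 mm long, 36 mm square, its top 76 mm up, on two end cheeks. Origin on the shelf under the middle of the beam's front face; x points from its front to its back (to the robot's left), y along the beam, z up. The pegs are rooted 75 mm either side of the middle, 60 mm up, 10 mm behind the front face; the drip tray slides below them.
- tray (a joint): Travel of the grey plastic drip tray (135 x 280 mm, 20 mm high), a slide with light friction (about 2 N) along the rack's x axis: 0 is fully home under the pegs against its stop, positive (m) is pulled out in front (rack -x), up to 0.09. It starts partly out.
- tray_tab (a point): Upright orange tab standing 19 mm in front of the middle of the tray's front edge: 12 mm thick (along the rack's x), 40 mm wide (along the rack's y), its top 60 mm above the shelf. This point is on its middle, 45 mm above the shelf, 165 mm in front of the rack's origin when home. It can be pushed, or pinched from above.
- tape: Bystander: red steel tape measure, 75 x 40 x 70 mm, standing on the shelf. Origin at its underside.
- counterweight: Bystander: dark cast-iron boom counterweight, 72 mm across, 60 mm high. Origin at its underside.
- torch: Bystander: yellow plastic torch, 160 mm long, lying on the shelf, its length along its x axis. Origin at its underside.
- clutch: Bystander: black plastic mic stand clutch, upright, 78 mm high, 34 mm thick, a 45 mm arm along its +y. Origin at its underside.
Mind the look-alikes: they are no part of the job. What is shaped like the can_blue but green is not meant.

How it is judged:
On the way, in this order (a step that is already met when the one before it is completed fails the run):
1. the drip tray is pushed fully home (within 6 mm of its stop) while both canisters are still off the pegs (more than 60 mm from their seats) (value of joint tray below 0.006 m and distance between can_red_mid and peg_red above 0.165 m and distance between can_blue_mid and peg_blue above 0.165 m), for 0.2 s.
2. both canisters hang on the pegs of their own colours, seated and let go (z of can_red_mid in the frame of peg_red between 0.092 and 0.116 m and x of can_red_mid in the frame of peg_red between -0.03 and 0.03 m and y of can_red_mid in the frame of peg_red between -0.03 and 0.03 m and angle between the z axis of can_red_mid and the z axis of peg_red, either way round below 0.35 rad and angle between each of can_red_mid, can_blue_mid's own z axis and vertical below 1.2 rad and linear speed of each of can_red, can_blue below 0.02 m/s and contact force between the fingers and can_red below 0.1 N and z of can_blue_mid in the frame of peg_blue between 0.092 and 0.116 m and x of can_blue_mid in the frame of peg_blue between -0.03 and 0.03 m and y of can_blue_mid in the frame of peg_blue between -0.03 and 0.03 m and angle between the z axis of can_blue_mid and the z axis of peg_blue, either way round below 0.35 rad and contact force between the fingers and can_blue below 0.1 N), for 0.3 s.
At the end, for the whole second after the job is handed in: The tray is within 6 mm of home; the red canister is on the red peg and the blue one on the blue peg, mouth-down, each with its centre 92 to 116 mm from the peg's root along the peg and within 30 mm of its axis sideways, its axis within 0.35 rad of the peg's, at rest and not touched by the fingers (all of step 2 and value of joint tray below 0.006 m).
It fails at once if the tape measure, torch, counterweight or clutch is moved more than 30 mm (distance of any of tape, counterweight, torch, clutch from where it was at the start of the episode above 0.03 m).
It fails at once if the red canister falls: faster than 0.7 m/s with the fingers off it (a drop of about 25 mm) (linear speed of can_red above 0.7 m/s and contact force between the fingers and can_red below 0.05 N).
It fails at once if the blue canister falls: faster than 0.7 m/s with the fingers off it (a drop of about 25 mm) (linear speed of can_blue above 0.7 m/s and contact force between the fingers and can_blue below 0.05 N).
It also fails if it takes over 72 s, if anything falls off the work surface, if the arm or the gripper's body presses on something with over 40 N, if the wrist force passes 120 N, or if a joint passes its speed limit or range.

## Working session

There is one attempt and no reset: what is moved stays moved. The work goes in short steps, Python scripts to look and compute and a tool call to move; the robot and the scene stay as the last step left them, time stands still between calls to the robot, and variables do not carry over. Pictures are saved under pics/ and viewed, at most 10 in all, crops included, and the job is handed in when it is done.

Besides the shell and the picture viewer there is one more tool, called after "Emit:" by a JSON object that holds its "name" and its "arguments". play_rows: Moves the arm, as the interface text tells. Its arguments: {"type":"object","properties":{"deltas":{"type":"array","items":{"type":"array","items":{"type":"number"}}},"grip_force":{"type":"number"}},"required":["deltas"]}

```bash
ls; mkdir -p pics
python3 - <<'E'
from rig import robot
import cv2
s=robot.sense(); print(s['t'],s['tool_pos'],s['eef_rot'])
ims=[]
for c in ('side','top','wrist'):
    r=robot.capture(c); cv2.imwrite(f'pics/{c}0.png',r['color'])
    print(c,r['fx'],r['cx'],r['cy'],r['world_to_cam'].round(3).tolist() if hasattr(r['world_to_cam'],'round') else r['world_to_cam'])
    for n in ('can_red','can_blue','peg_red','peg_blue','rack','tray','tray_tab','tape','counterweight','torch','clutch'):
        print(' ',n,[(round(d['score'],2),[round(float(v)) for v in d['extent']]) for d in robot.look_for(c,n)][:4])
E
```

```text
pics
0.0 [ 0.24633442 -0.65480762  0.21332051] [[ 9.35966536e-01  3.52088808e-01 -3.38749272e-04]
 [ 3.52088969e-01 -9.35965999e-01  1.00348685e-03]
 [ 3.62586881e-05 -1.05849999e-03 -9.99999439e-01]]
side 383.1366453055891 319.92321758649246 197.37384392919512 [[-0.984, -0.178, -0.014, 0.573], [-0.131, 0.777, -0.615, 0.145], [0.12, -0.603, -0.788, 1.108], [0.0, 0.0, 0.0, 1.0]]
  can_red [(0.91, [385, 157, 20, 34])]
  can_blue [(0.86, [288, 157, 20, 36]), (0.76, [330, 151, 18, 32])]
  peg_red [(0.85, [293, 270, 28, 54])]
  peg_blue [(0.67, [269, 302, 152, 140]), (0.6, [240, 307, 32, 48])]
  rack [(0.71, [270, 302, 148, 143])]
  tray [(0.74, [252, 278, 111, 94]), (0.68, [269, 302, 145, 139]), (0.26, [338, 108, 19, 18])]
  tray_tab [(0.8, [250, 281, 115, 96])]
  tape [(0.93, [393, 109, 24, 14]), (0.36, [251, 279, 113, 93])]
  counterweight [(0.86, [267, 191, 20, 26]), (0.6, [327, 153, 19, 30])]
  torch [(0.54, [302, 137, 46, 14]), (0.21, [247, 281, 112, 94])]
  clutch [(0.79, [338, 109, 22, 18])]
top 383.0219281009052 320.8326189549987 204.52507164660003 [[0.016, -1.0, -0.021, -0.061],
[... 266 characters left out ...]
35])]
  rack [(0.73, [212, 183, 136, 124]), (0.49, [182, 160, 10, 36])]
  tray [(0.67, [328, 155, 22, 33])]
  tray_tab [(0.76, [235, 164, 94, 92])]
  tape [(0.84, [483, 275, 22, 31])]
  counterweight [(0.76, [328, 156, 20, 30])]
  torch [(0.78, [410, 174, 20, 54]), (0.45, [236, 164, 90, 92])]
  clutch [(0.78, [466, 206, 20, 27])]
wrist 322.7388147575267 327.49894987690436 197.6081163888995 [[0.35, -0.937, -0.001, -0.699], [-0.91, -0.341, 0.234, -0.025], [-0.22, -0.081, -0.972, 0.39], [0.0, 0.0, 0.0, 1.0]]
  can_red []
  can_blue []
  peg_red []
  peg_blue []
  rack []
  tray []
  tray_tab []
  tape [(0.78, [251, 24, 56, 48])]
  counterweight []
  torch [(0.48, [252, 24, 63, 47])]
  clutch []
```

View pics/side0.png

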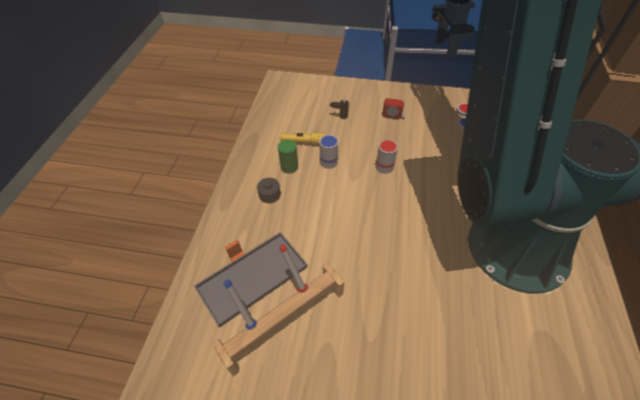

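View pics/top0.png

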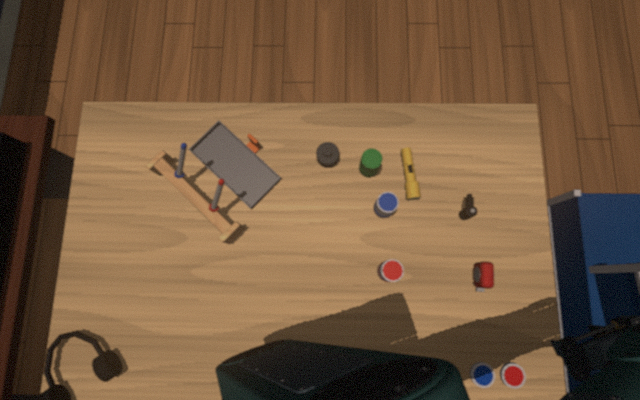

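Run:
```python
import cv2,numpy as np
t=cv2.imread('pics/top0.png'); s=cv2.imread('pics/side0.png')
f=lambda im,x,y,w,h:cv2.resize(im[y:y+h,x:x+w],(400,300),interpolation=cv2.INTER_CUBIC)
g=np.vstack([np.hstack([f(t,440,310,100,75),f(t,340,140,160,120)]),np.hstack([f(s,430,90,80,60),f(s,250,90,160,120)])])
cv2.imwrite('pics/c1.png',g)
g=np.hstack([cv2.resize(t[110:250,140:300],(400,350),interpolation=cv2.INTER_CUBIC),cv2.resize(s[225:375,190:350],(400,350),interpolation=cv2.INTER_CUBIC)])
cv2.imwrite('pics/c2.png',g)
```

```text
(no output)
```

View pics/c1.png

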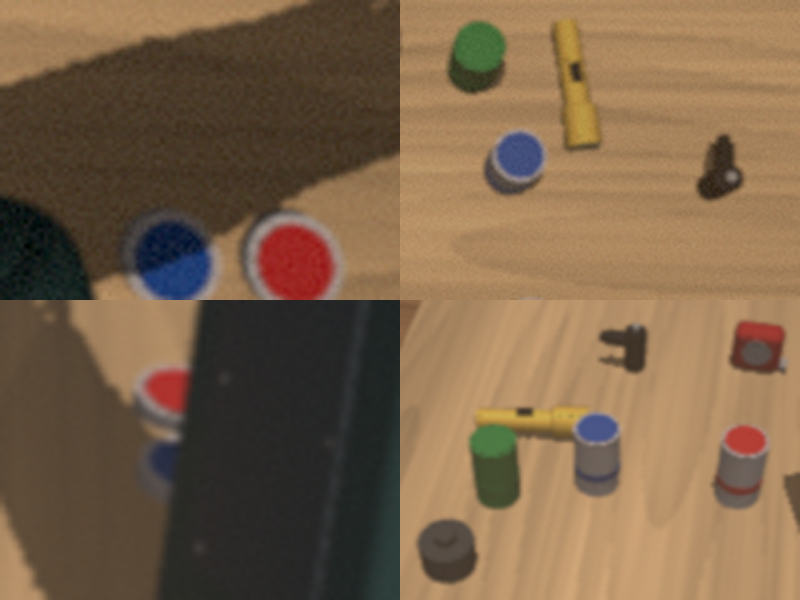

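View pics/c2.png

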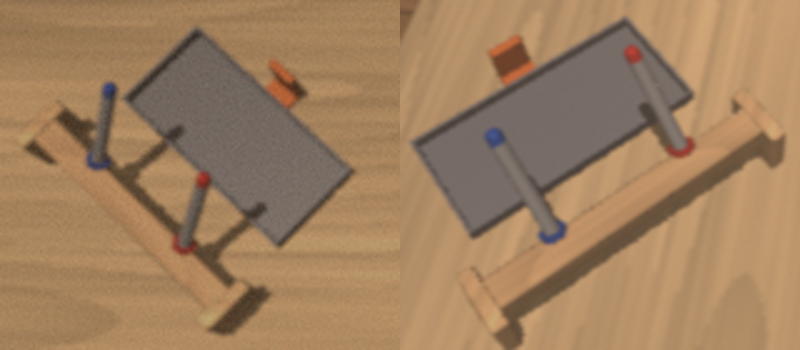

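```bash
cat > h.py <<'E'
import cv2,numpy as np
from rig import robot
from scipy.optimize import least_squares
def proj(r,p):
    q=np.asarray(r['world_to_cam'])@np.append(p,1); return np.array([r['fx']*q[0]/q[2]+r['cx'],r['fy']*q[1]/q[2]+r['cy']])
def ray(r,px,z):
    T=np.asarray(r['world_to_cam']);R=T[:3,:3];c=-R.T@T[:3,3]
    d=R.T@[(px[0]-r['cx'])/r['fx'],(px[1]-r['cy'])/r['fy'],1]
    return c+d*(z-c[2])/d[2]
LIM={'red':[(0,130,90),(6,255,255)],'blue':[(108,110,60),(130,255,255)],'orange':[(7,170,110),(13,255,255)],'grey':[(0,0,70),(180,60,130)]}
def blobs(im,col,win,amin=6):
    x0,y0,x1,y1=win; hsv=cv2.cvtColor(im[y0:y1,x0:x1],cv2.COLOR_BGR2HSV)
    m=cv2.inRange(hsv,*map(np.array,LIM[col]))
    if col=='red': m|=cv2.inRange(hsv,np.array((172,130,90)),np.array((180,255,255)))
    n,_,st,ce=cv2.connectedComponentsWithStats(m)
    return sorted([(int(st[i,4]),(ce[i]+[x0,y0]).round(1).tolist()) for i in range(1,n) if st[i,4]>=amin],reverse=True)
E
python3 - <<'E'
from h import *
T=robot.capture('top');S=robot.capture('side')
W={'top':(140,110,300,250),'side':(190,225,350,375)}
for n,r in(('top',T),('side',S)):
    for c in('red','blue','orange'): print(n,c,blobs(r['color'],c,W[n])[:4])
    W2=(340,140,440,300) if n=='top' else (270,125,420,180)
    for c in('red','blue'):
        b=blobs(r['color'],c,W2); print(' can',c,b[:3],ray(r,b[0][1],.1).round(4))
E
```

```text
top red [(25, [220.8, 181.4]), (20, [212.8, 208.6])]
top blue [(6, [183.5, 145.0])]
top orange [(54, [252.7, 146.5]), (30, [252.0, 138.5])]
 can red [(268, [392.3, 270.0])] [ 0.4051 -0.253   0.1   ]
 can blue [(188, [387.7, 201.6])] [ 0.597  -0.2439  0.1   ]
side red [(35, [282.7, 247.9]), (32, [302.3, 288.6])]
side blue [(24, [227.1, 283.3])]
side orange [(28, [236.6, 255.3]), (28, [231.7, 244.6])]
 can red [(137, [387.9, 145.5]), (14, [384.8, 165.6])] [ 0.4043 -0.2532  0.1   ]
 can blue [(97, [328.4, 140.8])] [ 0.5964 -0.2434  0.1   ]
```

Run:
```python
from h import *
LIM['blue']=[(105,90,40),(130,255,255)]
T=robot.capture('top');S=robot.capture('side')
t,s=np.sin(.6109),np.cos(.6109)
obs=[(T,'rt',(220.8,181.4)),(T,'rr',(212.8,208.6)),(S,'rt',(282.7,247.9)),(S,'rr',(302.3,288.6)),
]
for n,r,w in(('T',T,(140,110,240,250)),('S',S,(190,225,350,375))): print(n,blobs(r['color'],'blue',w,4))
bl={'T':blobs(T['color'],'blue',(140,110,240,250),4),'S':blobs(S['color'],'blue',(190,225,350,375),4)}
for k,r in(('T',T),('S',S)):
    b=sorted([x[1] for x in bl[k][:2]],key=lambda p:p[1]); obs.append((r,'bt',b[0]))
    if len(b)>1: obs.append((r,'br',b[1]))
def P(p,k):
    y=.075 if k[0]=='r' else -.075
    L=.145 if k[1]=='t' else .004
    v=np.array([.010-L*t,y,.06+L*s]); c,q=np.cos(p[2]),np.sin(p[2])
    return np.array([p[0]+c*v[0]-q*v[1],p[1]+q*v[0]+c*v[1],v[2]])
f=lambda p:np.concatenate([proj(r,P(p,k))-o for r,k,o in obs])
best=min((least_squares(f,[.6,.15,a],loss='soft_l1') for a in np.linspace(-3,3,7)),key=lambda r:r.cost)
p=best.x;print(p.round(4),np.degrees(p[2]),f(p).round(1).reshape(-1,2).tolist())
for k in('rt','rr','bt','br'):print(k,P(p,k).round(4))
c,q=np.cos(p[2]),np.sin(p[2])
for d in(.0,.03,.05,.07,.09):
    v=np.array([-.165-d,0,.04]); w=[p[0]+c*v[0],p[1]+q*v[0],.04]; print(d,proj(T,w).round(1),proj(S,w).round(1))
```

```text
T [(10, [183.2, 145.5])]
S [(31, [227.3, 283.3]), (12, [251.3, 325.8])]
[0.6294 0.3184 2.4039] 137.73098505542475 [[0.5, -0.8], [-0.4, 1.4], [-0.8, -1.2], [1.8, 3.6], [0.4, -0.8], [-0.9, -0.9], [1.8, 2.8]]
rt [0.6331 0.2137 0.1788]
rr [0.5732 0.2681 0.0633]
bt [0.734  0.3247 0.1788]
br [0.6741 0.3791 0.0633]
0.0 [238.1 155.2] [244.8 264.5]
0.03 [245.  148.5] [239.3 256.9]
0.05 [249.5 144. ] [235.7 251.8]
0.07 [254.1 139.5] [232.1 246.9]
0.09 [258.6 135.1] [228.6 242.1]
```

```bash
cat >> h.py <<'E'
def rel(pos,yaw=None):
    "row shift (mm) and turn (deg) for a world TCP goal; yaw = world angle of tool x, deg"
    s=robot.sense();R=np.asarray(s['eef_rot']);d=R.T@(np.asarray(pos)-s['tool_pos'])*1e3
    a=np.degrees(np.arctan2(R[1,0],R[0,0])); t=0 if yaw is None else (a-yaw+180)%360-180
    return d.round(1).tolist()+[round(float(t),2)]
E
python3 - <<'E'
from h import *
LIM['blue']=[(105,90,40),(130,255,255)]
T=robot.capture('top');S=robot.capture('side')
t,s=np.sin(.6109),np.cos(.6109)
obs=[(T,'rt',(220.8,181.4)),(T,'rr',(212.8,208.6)),(S,'rt',(282.7,247.9)),(S,'rr',(302.3,288.6)),(T,'bt',(183.2,145.5)),(S,'bt',(227.3,283.3)),(S,'br',(251.3,325.8))]
def P(p,k):
    y=.075 if k[0]=='r' else -.075
    L=.145 if k[1]=='t' else .019
    v=np.array([.010-L*t,y,.06+L*s]); c,q=np.cos(p[2]),np.sin(p[2])
    return np.array([p[0]+c*v[0]-q*v[1],p[1]+q*v[0]+c*v[1],v[2]])
f=lambda p:np.concatenate([proj(r,P(p,k))-o for r,k,o in obs])
p=least_squares(f,[.63,.32,2.4],loss='soft_l1').x
print(p.round(4),np.degrees(p[2]),f(p).round(1).reshape(-1,2).tolist())
for k in('rt','bt'):print(k,P(p,k).round(4))
c,q=np.cos(p[2]),np.sin(p[2])
W=lambda x,y:np.array([p[0]+c*x-q*y,p[1]+q*x+c*y])
for d in(.05,.055,.06,.065,.07): print(d,[proj(r,[*W(-.165-d,0),.06]).round(1).tolist() for r in(T,S)])
for n,w in(('T',(235,130,270,155)),('S',(222,236,245,268))):
    r=T if n=='T' else S; x0,y0,x1,y1=w; h=cv2.cvtColor(r['color'][y0:y1,x0:x1],cv2.COLOR_BGR2HSV); m=(h[...,0]>4)&(h[...,0]<14)&(h[...,1]>165)
    ys,xs=np.nonzero(m);print(n,xs.mean()+x0,ys.mean()+y0,xs.min()+x0,xs.max()+x0,ys.min()+y0,ys.max()+y0)
print('tab front start',W(-.165-.06-.05,0),rel([*W(-.275,0),.15],np.degrees(p[2])-180))
for n,px in(('counter',(328,156)),('green',(371,164)),('torch',(410,174)),('clutch',(466,206)),('tape',(483,275))):print(n,ray(T,px,.04).round(3))
print('wristcam',)
r=robot.capture('wrist');w=np.asarray(r['world_to_cam']);print(-w[:3,:3].T@w[:3,3])
np.save('p.npy',p)
E
```

```text
[0.6267 0.3205 2.4045] 137.76956897986602 [[-0.4, 0.1], [-0.3, -0.6], [0.0, -0.3], [0.4, -0.1], [-0.4, 0.1], [-0.0, 0.1], [-0.1, -0.8]]
rt [0.6305 0.2158 0.1788]
bt [0.7313 0.3269 0.1788]
0.05 [[247.5, 142.5], [234.9, 249.0]]
0.055 [[248.6, 141.4], [234.0, 247.8]]
0.06 [[249.8, 140.2], [233.1, 246.5]]
0.065 [[250.9, 139.1], [232.2, 245.3]]
0.07 [[252.1, 138.0], [231.3, 244.0]]
T 253.0097087378641 143.88349514563106 248 258 135 151
S 234.21333333333334 249.93333333333334 226 242 241 259
tab front start [0.83032117 0.13567434] [824.9, -534.7, 63.9, 62.84]
counter [ 0.751 -0.072  0.04 ]
green [ 0.727 -0.204  0.04 ]
torch [ 0.696 -0.322  0.04 ]
clutch [ 0.599 -0.486  0.04 ]
tape [ 0.397 -0.523  0.04 ]
wristcam
[ 0.3082912  -0.63098199  0.38435747]
```

Emit:
{"name": "play_rows", "arguments": {"deltas": [[0, 35, -22, 0, 3], [0, 75, -47, 0, 7], [0, 115, -73, 0, 14], [0, 155, -98, 0, 20], [0, 195, -124, 0, 26], [0, 230, -146, 0, 32], [0, 265, -168, 0, 38], [0, 300, -190, 0, 44], [0, 335, -212, 0, 50], [0, 370, -235, 0, 56], [0, 405, -257, 0, 62.8], [0, 440, -279, 0, 62.8], [0, 475, -301, 0, 62.8], [0, 510, -323, 0, 62.8], [0, 545, -345, 0, 62.8], [0, 580, -368, 0, 62.8], [0, 615, -390, 0, 62.8], [0, 650, -412, 0, 62.8], [0, 685, -434, 0, 62.8], [0, 720, -456, 0, 62.8]], "grip_force": 10}}

```text
t: 3.82
tool_pos: [0.7484, 0.0108, 0.2139]
eef_rot: [[0.741, -0.671, 0.0], [-0.671, -0.741, -0.0], [0.0, -0.0, -1.0]]
wrist_force: [0.8, -1.1, -0.5]
grip_width: 0.0005
grasp_force: 0.0
```

Run:
```python
from h import *
p=np.load('p.npy');c,q=np.cos(p[2]),np.sin(p[2])
for x in(-.285,-.187):print(rel([p[0]+c*x,p[1]+q*x,.035],np.degrees(p[2])-180))
```

```text
[-13.1, -147.5, 178.9, 0.06]
[-111.1, -147.6, 178.9, 0.06]
```

Emit:
{"name": "play_rows", "arguments": {"deltas": [[0, -5, -35, 0, 0], [0, -10, -75, 10, 0], [0, -13, -110, 30, 0], [0, -13, -140, 60, 0], [0, -13, -147.5, 95, 0], [0, -13, -147.5, 130, 0], [0, -13, -147.5, 160, 0], [0, -13, -147.5, 179, 0], [0, -13, -147.5, 179, 0], [0, -30, -147.5, 179, 0], [0, -45, -147.5, 179, 0], [0, -60, -147.5, 179, 0], [0, -75, -147.5, 179, 0], [0, -88, -147.5, 179, 0], [0, -96, -147.5, 179, 0], [0, -101, -147.5, 179, 0], [0, -104, -147.5, 179, 0], [0, -104, -147.5, 179, 0]]}}

```text
t: 5.32
tool_pos: [0.769, 0.1884, 0.035]
eef_rot: [[0.741, -0.671, -0.0], [-0.671, -0.741, 0.0], [-0.0, 0.0, -1.0]]
wrist_force: [-0.4, -0.1, -0.7]
grip_width: 0.0007
grasp_force: 0.0
```

Emit:
{"name": "play_rows", "arguments": {"deltas": [[0, -3, 0, 0, 0], [0, -5, 0, 0, 0], [0, -7, 0, 0, 0], [0, -7, 0, 0, 0]]}}

```text
t: 5.65
tool_pos: [0.7685, 0.1889, 0.0353]
eef_rot: [[0.741, -0.672, 0.008], [-0.672, -0.741, -0.003], [0.008, -0.003, -1.0]]
wrist_force: [26.9, -25.4, -13.3]
grip_width: 0.0008
grasp_force: 18.9
```

Run:
```python
from h import *
p=np.load('p.npy');c,q=np.cos(p[2]),np.sin(p[2])
s=robot.sense();d=s['tool_pos'][:2]-p[:2];print(s['tool_pos'],c*d[0]+q*d[1],-q*d[0]+c*d[1],s['wrist_force'])
T=robot.capture('top');S=robot.capture('side')
cv2.imwrite('pics/c3.png',np.hstack([cv2.resize(T['color'][110:250,140:300],(400,350),interpolation=cv2.INTER_CUBIC),cv2.resize(S['color'][225:375,190:350],(400,350),interpolation=cv2.INTER_CUBIC)]))
```

```text
[0.76851119 0.18885035 0.0352796 ] -0.19349260036379856 0.0021692966125221452 [ 26.8627839  -25.39575422 -13.28215808]
```

View pics/c3.png

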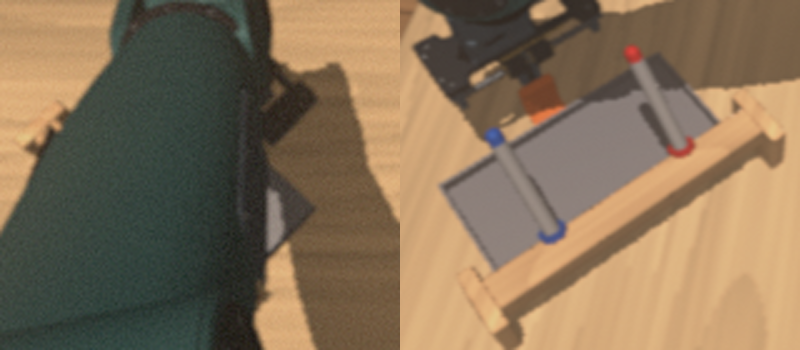

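Emit:
{"name": "play_rows", "arguments": {"deltas": [[0, 10, 0, 0, 0], [0, 30, 0, 0, 0], [30, 45, 0, -20, 0], [60, 60, 0, -60, 0], [91, 75, 0, -100, 0], [91, 90, 30, -130, 0], [91, 100, 65, -150, 0], [91, 110, 105, -155, 0], [91, 120, 145, -155, 0], [91, 130, 180, -155, 0], [91, 140, 220, -155, 0]]}}

```text
t: 6.67
tool_pos: [0.7192, -0.0661, 0.19]
eef_rot: [[0.741, -0.672, -0.0], [-0.672, -0.741, 0.0], [-0.0, -0.0, -1.0]]
wrist_force: [0.7, -1.3, -0.0]
grip_width: 0.0575
grasp_force: 0.0
```

Run:
```python
from h import *
p=np.load('p.npy');c,q=np.cos(p[2]),np.sin(p[2])
T=robot.capture('top');S=robot.capture('side')
for r in(T,S):
  for d in(0,.01): print(proj(r,[p[0]+c*(-.165-d),p[1]+q*(-.165-d),.06]).round(1))
print(blobs(T['color'],'orange',(140,110,300,250)),blobs(S['color'],'orange',(190,225,350,375)))
print(rel([.405,-.253,.056],np.degrees(p[2])-180),robot.sense()['tool_pos'],robot.sense()['t'])
for n in('can_red','can_blue'):
  print(n,[(round(d['score'],2),[round(float(v)) for v in d['extent']]) for d in robot.look_for('top',n)][:4])
```

```text
[235.9 153.9]
[238.2 151.6]
[244.3 261.8]
[242.4 259.2]
[(80, [237.9, 158.7])] [(33, [248.7, 272.1]), (32, [243.8, 261.3])]
[-106.6, 346.6, 134.2, -0.19] [ 0.71771487 -0.06901206  0.18963898] 6.7667
can_red []
can_blue [(0.68, [385, 205, 24, 30]), (0.64, [370, 163, 24, 25])]
```

Emit:
{"name": "play_rows", "arguments": {"deltas": [[91, -10, 33, 0, 0], [91, -22, 70, 0, 0], [91, -33, 108, 0, 0], [91, -45, 146, 0, 0], [91, -56, 183, 0, 0], [91, -68, 221, 0, 0], [91, -79, 258, 0, 0], [91, -90, 295, 0, 0], [91, -100, 328, 0, 0], [91, -106.6, 346.6, 5, 0], [91, -106.6, 346.6, 20, 0], [91, -106.6, 346.6, 50, 0], [91, -106.6, 346.6, 85, 0], [91, -106.6, 346.6, 115, 0], [91, -106.6, 346.6, 134, 0], [91, -106.6, 346.6, 134, 0]]}}

```text
t: 8.2
tool_pos: [0.4073, -0.2479, 0.0526]
eef_rot: [[0.742, -0.671, -0.005], [-0.671, -0.742, 0.003], [-0.006, 0.001, -1.0]]
wrist_force: [-1.0, 0.6, -0.1]
grip_width: 0.0911
grasp_force: 0.0
```

Run:
```python
from h import *
p=np.load('p.npy')
print(rel([.405,-.253,.056],np.degrees(p[2])-180))
r=robot.capture('wrist');S=robot.capture('side');print(blobs(r['color'],'red',(0,0,640,400),40)[:3])
b=blobs(S['color'],'red',(270,125,420,180));print(b);print([ray(S,x[1],.1) for x in b[:1]])
for b in blobs(r['color'],'red',(0,0,640,400),40)[:1]:print(ray(r,b[1],.1))
```

```text
[1.7, 5.3, -3.4, 0.1]
[(3689, [341.2, 291.4]), (2380, [344.8, 233.2]), (383, [334.8, 184.1])]
[(39, [391.3, 147.7]), (12, [385.7, 165.8]), (8, [387.4, 142.8])]
[array([ 0.39286353, -0.24496332,  0.1       ])]
[ 0.40059715 -0.24784064  0.1       ]
```

Emit:
{"name": "play_rows", "arguments": {"deltas": [[91, 0, 0, 0, 0], [91, 0, 0, 0, 0]]}}

```text
t: 8.47
tool_pos: [0.4096, -0.2501, 0.0574]
eef_rot: [[0.741, -0.671, 0.002], [-0.671, -0.741, -0.001], [0.002, -0.0, -1.0]]
wrist_force: [0.1, 0.6, -0.2]
grip_width: 0.091
grasp_force: 0.0
```

Run:
```python
from h import *
p=np.load('p.npy')
print(rel([.405,-.253,.056],np.degrees(p[2])-180),robot.sense()['joint_pos'],robot.sense()['wrist_force'])
r=robot.capture('wrist');cv2.imwrite('pics/w1.png',r['color'])
print(proj(r,[.405,-.253,.1]))
```

```text
[-1.5, 5.3, 1.4, 0.06] [-5.96727898e-01  3.03758646e-01  2.22406728e+00  7.93791703e-05
  6.11352092e-01  1.70997447e+00] [ 0.13012767  0.62473629 -0.24420391]
[342.59210871 277.43487384]
```

View pics/w1.png

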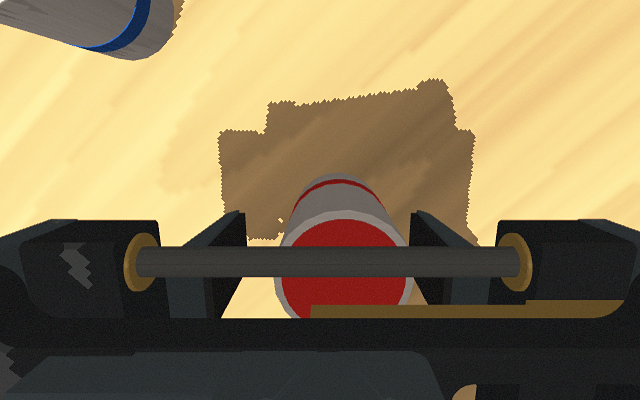

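Emit:
{"name": "play_rows", "arguments": {"deltas": [[91, -1.5, 5.3, 1.4, 0], [91, -1.5, 5.3, 1.4, 0], [55, -1.5, 5.3, 1.4, 0], [55, -1.5, 5.3, 1.4, 0], [55, -1.5, 5.3, 1.4, 0], [55, -1.5, 5.3, 1.4, 0], [55, -1.5, 5.3, 1.4, 0], [55, -1.5, 5.3, 1.4, 0]], "grip_force": 15}}

```text
t: 9.18
tool_pos: [0.4038, -0.2525, 0.0545]
eef_rot: [[0.741, -0.671, -0.0], [-0.671, -0.741, 0.0], [-0.0, -0.0, -1.0]]
wrist_force: [-0.2, -0.5, 0.3]
grip_width: 0.0615
grasp_force: 15.0
```

```bash
cat > plan.py <<'E'
from h import *
p=np.load('p.npy');c,q=np.cos(p[2]),np.sin(p[2])
W=lambda x,y,z:np.array([p[0]+c*x-q*y,p[1]+q*x+c*y,z])
b=np.radians(35)
def G(D,th,a):
    "grip point (rack x,z; mm) with right inner mouth rim on peg upper side, D mm below the tip"
    d=np.array([-np.sin(b),np.cos(b)]);m=np.array([np.cos(b),np.sin(b)])
    R=np.array([10,60])+(150-D)*d+8*m
    u=np.array([-np.sin(th),np.cos(th)]);n=np.array([np.cos(th),np.sin(th)])
    M=R-28*n; tip=np.array([10,60])+142*d   # centre of the tip ball
    return M+a*u,((tip-M)@u+8,(tip-M)@n)
def path(a):
    out=[]
    for D in range(10,101,6):
        th=np.radians(np.clip(34*(D-10)/80,0,34)); g,k=G(D,th,a); out.append((D,np.degrees(th),*g,*k))
    return np.array(out)
if __name__=='__main__':
    np.set_printoptions(suppress=True); print(path(75).round(1))
E
python3 plan.py
```

```text
[[ 10.    0.  -91.7 254.3   5.   20.3]
 [ 16.    2.6 -91.6 248.   10.5  17. ]
 [ 22.    5.1 -91.4 241.7  16.1  14.1]
 [ 28.    7.7 -91.2 235.1  22.1  11.7]
 [ 34.   10.2 -90.8 228.5  28.2   9.8]
 [ 40.   12.8 -90.4 221.7  34.6   8.5]
 [ 46.   15.3 -89.9 214.7  41.1   7.7]
 [ 52.   17.8 -89.3 207.7  47.7   7.4]
 [ 58.   20.4 -88.6 200.5  54.4   7.7]
 [ 64.   23.  -87.8 193.2  61.1   8.5]
 [ 70.   25.5 -86.9 185.8  67.8   9.9]
 [ 76.   28.  -85.9 178.2  74.5  11.8]
 [ 82.   30.6 -84.7 170.6  81.2  14.3]
 [ 88.   33.2 -83.5 162.9  87.7  17.4]
 [ 94.   34.  -80.7 157.   93.8  18.5]
 [100.   34.  -77.3 152.1  99.8  18.4]]
```

Run:
```python
from plan import *
t=W(-.086,.075,.28); print('red above',t,rel(t,np.degrees(p[2])-180))
```

```text
red above [0.639968  0.2071703 0.28     ] [-133.7, -499.2, -225.5, 0.05]
```

Emit:
{"name": "play_rows", "arguments": {"deltas": [[55, 0, 0, -15, 0], [55, 0, 0, -40, 0], [55, 0, 0, -75, 0], [55, 0, 0, -110, 0], [55, -5, -20, -145, 0], [55, -13, -50, -175, 0], [55, -21, -80, -200, 0], [55, -31, -115, -215, 0], [55, -40, -150, -225, 0], [55, -50, -187, -225, 0], [55, -60, -224, -225, 0], [55, -70, -261, -225, 0], [55, -80, -298, -225, 0], [55, -90, -335, -225, 0], [55, -100, -372, -225, 0], [55, -110, -409, -225, 0], [55, -119, -444, -225, 0], [55, -127, -474, -225, 0], [55, -132, -493, -225, 0], [55, -133.7, -499.2, -225, 0]]}}

```text
t: 10.85
tool_pos: [0.6407, 0.2097, 0.2789]
eef_rot: [[0.742, -0.67, -0.0], [-0.67, -0.742, 0.0], [-0.0, 0.0, -1.0]]
wrist_force: [-1.0, -0.6, -0.9]
grip_width: 0.0613
grasp_force: 15.0
```

Emit:
{"name": "play_rows", "arguments": {"deltas": [[55, 0, 0, 0, 0], [55, 0, 0, 0, 0]]}}

```text
t: 11.02
tool_pos: [0.6394, 0.2066, 0.2791]
eef_rot: [[0.741, -0.671, -0.001], [-0.671, -0.741, -0.0], [-0.0, 0.001, -1.0]]
wrist_force: [0.3, -0.8, -1.6]
grip_width: 0.0613
grasp_force: 15.0
```

Run:
```python
from plan import *
y=np.degrees(p[2])-180
print(rel(W(-.086,.075,.28),y),robot.sense()['grasp_force'])
np.set_printoptions(suppress=True)
P=path(73.5); print(P[:,[0,2,3]].round(1).tolist())
r=robot.capture('wrist');S=robot.capture('side');cv2.imwrite('pics/w2.png',np.hstack([cv2.resize(r['color'],(480,300)),cv2.resize(S['color'][150:350,200:400],(300,300))]))
```

```text
[0.0, -0.8, -0.9, 0.06] 14.989792461865363
[[10.0, -91.7, 252.8], [16.0, -91.5, 246.5], [22.0, -91.3, 240.2], [28.0, -91.0, 233.6], [34.0, -90.6, 227.0], [40.0, -90.1, 220.2], [46.0, -89.5, 213.3], [52.0, -88.8, 206.2], [58.0, -88.1, 199.1], [64.0, -87.2, 191.8], [70.0, -86.2, 184.4], [76.0, -85.2, 176.9], [82.0, -84.0, 169.3], [88.0, -82.6, 161.6], [94.0, -79.9, 155.7], [100.0, -76.4, 150.8]]
```

View pics/w2.png

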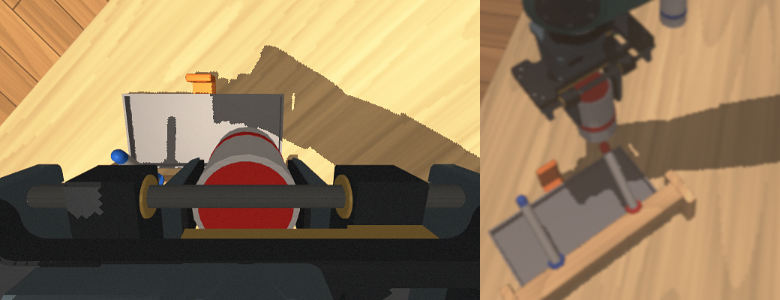

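Emit:
{"name": "play_rows", "arguments": {"deltas": [[55, 1, -0.8, 5, 0], [55, 2, -0.8, 15, 0], [55, 2, -0.8, 27, 0], [55, 2, -0.8, 37, 0], [55, 2, -0.8, 45, 0], [55, 2, -0.8, 51, 0], [55, 2, -0.8, 57, 0], [55, 2, -0.8, 64, 0], [55, 2.5, -0.8, 71, 0], [55, 2.5, -0.8, 78, 0], [55, 2.5, -0.8, 78, 0]], "grip_force": 8}}

```text
t: 12.03
tool_pos: [0.6417, 0.2059, 0.1998]
eef_rot: [[0.741, -0.672, -0.002], [-0.672, -0.741, -0.0], [-0.001, 0.002, -1.0]]
wrist_force: [-0.8, -0.3, -2.0]
grip_width: 0.0615
grasp_force: 8.0
```

Emit:
{"name": "play_rows", "arguments": {"deltas": [[55, 0, 0, 5, 0], [55, 0, 0, 10, 0], [55, -0.5, 0, 15, 0], [55, -1, 0, 20, 0], [55, -1.5, 0, 25, 0], [55, -2, 0, 30, 0], [55, -2.5, 0, 35, 0], [55, -3, 0, 39, 0], [55, -3.5, 0, 43, 0], [55, -3.5, 0, 43, 0]]}}

```text
t: 12.87
tool_pos: [0.6393, 0.2084, 0.1576]
eef_rot: [[0.741, -0.671, -0.001], [-0.671, -0.741, -0.0], [-0.001, 0.001, -1.0]]
wrist_force: [-0.3, 0.3, -1.7]
grip_width: 0.0612
grasp_force: 8.0
```

Run:
```python
from plan import *
s=robot.sense();d=s['tool_pos'][:2]-p[:2];print(c*d[0]+q*d[1],-q*d[0]+c*d[1],s['tool_pos'][2]+.019)
r=robot.capture('wrist');S=robot.capture('side');cv2.imwrite('pics/w3.png',np.hstack([cv2.resize(r['color'],(400,250)),cv2.resize(S['color'][200:300,230:390],(400,250),interpolation=cv2.INTER_CUBIC)]))
```

```text
-0.08469989848619541 0.07453974244429559 0.1765734702763209
```

View pics/w3.png

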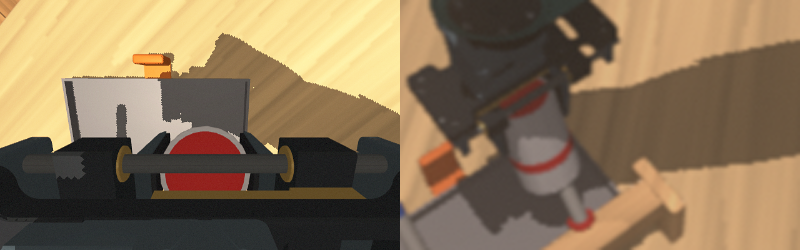

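Emit:
{"name": "play_rows", "arguments": {"deltas": [[55, -0.5, 0, 4, 0], [55, -1, 0, 8, 0], [55, -2, 0, 12, 0], [55, -3, 0, 16, 0], [55, -4, 0, 18.5, 0], [55, -5, 0, 21, 0], [55, -5, 0, 21, 0]]}}

```text
t: 13.55
tool_pos: [0.6365, 0.2115, 0.1378]
eef_rot: [[0.741, -0.671, 0.001], [-0.671, -0.741, -0.001], [0.001, -0.0, -1.0]]
wrist_force: [-0.4, -4.6, 5.8]
grip_width: 0.0613
grasp_force: 8.0
```

Emit:
{"name": "play_rows", "arguments": {"deltas": [[55, -0.5, 0, 1, 0], [55, -1, 0, 2, 0], [55, -1, 0, 2, 0], [55, -1, 0, 2, 0]]}}

```text
t: 13.88
tool_pos: [0.6361, 0.212, 0.1364]
eef_rot: [[0.741, -0.671, 0.002], [-0.671, -0.741, -0.001], [0.002, -0.001, -1.0]]
wrist_force: [-1.3, -7.4, 9.4]
grip_width: 0.0613
grasp_force: 8.0
```

Run:
```python
from plan import *
s=robot.sense();d=s['tool_pos'][:2]-p[:2];print(c*d[0]+q*d[1],-q*d[0]+c*d[1],s['tool_pos'][2]+.019,s['wrist_force'])
r=robot.capture('wrist');S=robot.capture('side');cv2.imwrite('pics/w4.png',np.hstack([cv2.resize(r['color'][100:350,180:580],(400,250)),cv2.resize(S['color'][200:300,230:390],(400,250),interpolation=cv2.INTER_CUBIC)]))
```

```text
-0.0799065237130969 0.07404455736329786 0.15542065605673447 [-1.28829481 -7.4356666   9.44131988]
```

View pics/w4.png

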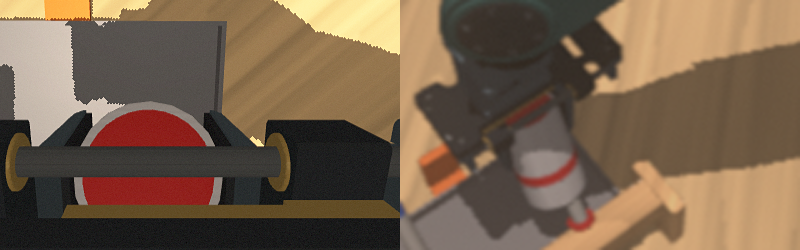

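Emit:
{"name": "play_rows", "arguments": {"deltas": [[55, 0, 0, -1, 0], [64, 0, 0, -1, 0], [70, 0, 0, -1, 0], [80, 0, 0, -1, 0], [91, 0, 0, -1, 0], [91, 0, 0, -1, 0], [91, 0, 0, -1, 0], [91, 0, 0, -1, 0], [91, 0, 0, -20, 0], [91, 0, 0, -50, 0], [91, 0, 0, -85, 0], [91, 10, 10, -115, 0], [91, 25, 30, -120, 0], [91, 40, 60, -120, 0], [91, 50, 90, -120, 0], [91, 60, 125, -120, 0], [91, 65, 160, -120, 0], [91, 65, 200, -120, 0]]}}

```text
t: 15.48
tool_pos: [0.5489, 0.0194, 0.2556]
eef_rot: [[0.741, -0.671, 0.001], [-0.671, -0.741, -0.0], [0.0, -0.0, -1.0]]
wrist_force: [0.8, -1.1, 0.7]
grip_width: 0.0908
grasp_force: 0.0
```

Run:
```python
from plan import *
T=robot.capture('top');S=robot.capture('side')
# seated closed-end disc centre prediction for tilt th (rim on peg, D~95)
for thd in(20,25,30,34):
    th=np.radians(thd)
    D=next(D for D in np.arange(80,110,.2) if G(D,th,0)[1][0]>=96)
    g,k=G(D,th,100); ce,_=G(D,th,50); b_=ce-[10,60]
    print(thd,'n',round(k[1],1),'axial',round(b_@[-np.sin(b),np.cos(b)],1),'lat',round(b_@[np.cos(b),np.sin(b)],1),[proj(r,W(g[0]/1e3,.075,g[1]/1e3)).round(1).tolist() for r in(T,S)])
print(blobs(T['color'],'red',(140,110,300,250)),blobs(S['color'],'red',(190,200,350,375)))
b2=blobs(T['color'],'blue',(340,140,440,300));print(b2,[ray(T,x[1],.1) for x in b2[:1]])
print(rel([.5967,-.2437,.0545],np.degrees(p[2])-180),robot.sense()['tool_pos'])
cv2.imwrite('pics/s5.png',np.hstack([cv2.resize(T['color'][130:230,150:310],(400,250),interpolation=cv2.INTER_CUBIC),cv2.resize(S['color'][225:325,210:370],(400,250),interpolation=cv2.INTER_CUBIC)]))
```

```text
20 n -3.9 axial 104.1 lat -6.1 [[219.0, 180.9], [282.7, 245.8]]
25 n 4.4 axial 105.3 lat -10.9 [[221.7, 179.0], [280.8, 244.1]]
30 n 12.3 axial 105.1 lat -15.5 [[224.2, 177.5], [279.2, 243.0]]
34 n 18.5 axial 104.3 lat -19.1 [[226.1, 176.5], [278.1, 242.5]]
[(225, [221.3, 177.4]), (26, [213.6, 208.5]), (15, [217.8, 198.9])] [(211, [279.5, 243.3]), (61, [292.3, 268.3]), (33, [302.3, 288.5])]
[(196, [387.6, 201.6])] [array([ 0.59702703, -0.24356682,  0.1       ])]
[213.6, 159.1, 200.8, -0.1] [0.54622762 0.01786004 0.2552743 ]
```

View pics/s5.png

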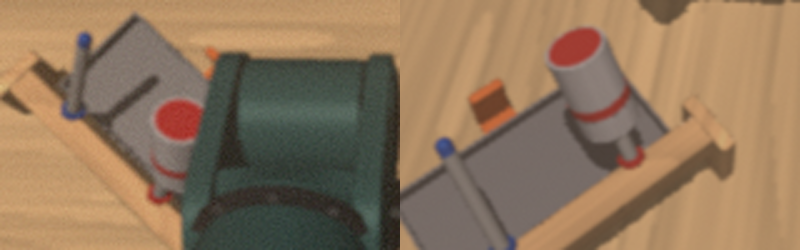

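Emit:
{"name": "play_rows", "arguments": {"deltas": [[91, 28, 21, 0, 0], [91, 60, 45, 0, 0], [91, 92, 69, 0, 0], [91, 124, 92, 0, 0], [91, 156, 116, 0, 0], [91, 185, 138, 0, 0], [91, 205, 153, 0, 0], [91, 213.6, 159.1, 10, 0], [91, 213.6, 159.1, 35, 0], [91, 213.6, 159.1, 70, 0], [91, 213.6, 159.1, 105, 0], [91, 213.6, 159.1, 140, 0], [91, 213.6, 159.1, 170, 0], [91, 213.6, 159.1, 190, 0], [91, 213.6, 159.1, 200.8, 0], [91, 213.6, 159.1, 200.8, 0], [91, 213.6, 159.1, 200.8, 0], [91, 213.6, 159.1, 200.8, 0]]}}

```text
t: 17.08
tool_pos: [0.6016, -0.2408, 0.0561]
eef_rot: [[0.741, -0.671, 0.002], [-0.671, -0.741, -0.001], [0.002, -0.001, -1.0]]
wrist_force: [0.3, -0.3, 0.2]
grip_width: 0.0911
grasp_force: 0.0
```

Run:
```python
from plan import *
print(rel([.5968,-.2436,.0545],np.degrees(p[2])-180))
```

```text
[-1.7, 5.3, 1.6, 0.06]
```

Emit:
{"name": "play_rows", "arguments": {"deltas": [[91, -1.7, 5.3, 1.6, 0], [91, -1.7, 5.3, 1.6, 0], [55, -1.7, 5.3, 1.6, 0], [55, -1.7, 5.3, 1.6, 0], [55, -1.7, 5.3, 1.6, 0], [55, -1.7, 5.3, 1.6, 0], [55, -1.7, 5.3, 1.6, 0], [55, -1.7, 5.3, 1.6, 0], [55, -1.7, 5.3, 1.6, 0]], "grip_force": 15}}

```text
t: 17.83
tool_pos: [0.5959, -0.2435, 0.0532]
eef_rot: [[0.741, -0.671, 0.0], [-0.671, -0.741, -0.0], [0.0, -0.0, -1.0]]
wrist_force: [-0.0, -0.3, 0.8]
grip_width: 0.0631
grasp_force: 15.0
```

Run:
```python
from plan import *
print(rel(W(-.086,-.075,.28),np.degrees(p[2])-180),W(-.086,-.075,.28))
```

```text
[-269.8, -513.6, -226.8, 0.05] [0.7407851  0.31823746 0.28      ]
```

Emit:
{"name": "play_rows", "arguments": {"deltas": [[55, 0, 0, -15, 0], [55, 0, 0, -40, 0], [55, 0, 0, -75, 0], [55, 0, 0, -110, 0], [55, -10, -20, -145, 0], [55, -24, -45, -175, 0], [55, -40, -75, -205, 0], [55, -57, -108, -230, 0], [55, -74, -141, -250, 0], [55, -91, -174, -257, 0], [55, -108, -207, -257, 0], [55, -125, -240, -257, 0], [55, -142, -273, -257, 0], [55, -159, -306, -257, 0], [55, -176, -338, -257, 0], [55, -193, -370, -257, 0], [55, -210, -402, -257, 0], [55, -227, -434, -257, 0], [55, -242, -462, -257, 0], [55, -256, -488, -257, 0]]}}

```text
t: 19.5
tool_pos: [0.7336, 0.2921, 0.3111]
eef_rot: [[0.741, -0.671, -0.0], [-0.671, -0.741, 0.0], [-0.0, -0.0, -1.0]]
wrist_force: [-0.0, -1.0, -1.5]
grip_width: 0.0628
grasp_force: 15.0
```

Emit:
{"name": "play_rows", "arguments": {"deltas": [[55, -8, -16, 0, 0], [55, -13.8, -25.6, 10, 0], [55, -13.8, -25.6, 25, 0], [55, -13.8, -25.6, 30, 0], [55, -13.8, -25.6, 30, 0], [55, -13.8, -25.6, 30, 0]]}}

```text
t: 20.0
tool_pos: [0.7404, 0.3168, 0.2795]
eef_rot: [[0.74, -0.672, -0.001], [-0.672, -0.74, -0.001], [-0.001, 0.001, -1.0]]
wrist_force: [-0.0, 0.6, -2.2]
grip_width: 0.0627
grasp_force: 15.0
```

Run:
```python
from plan import *
print(rel(W(-.086,-.075,.28),np.degrees(p[2])-180),robot.sense()['grip_width'],robot.sense()['grasp_force'])
S=robot.capture('side');print(blobs(S['color'],'red',(190,200,350,375)))
P=path(72.2); print(P[:,[0,2,3]].round(1).tolist())
```

```text
[-0.7, -1.3, -0.5, -0.01] 0.06274872035679468 14.989744769409299
[(195, [279.5, 243.5]), (53, [291.5, 268.6]), (34, [302.3, 288.5])]
[[10.0, -91.7, 251.5], [16.0, -91.5, 245.2], [22.0, -91.2, 238.9], [28.0, -90.8, 232.4], [34.0, -90.3, 225.7], [40.0, -89.8, 218.9], [46.0, -89.2, 212.0], [52.0, -88.4, 205.0], [58.0, -87.6, 197.9], [64.0, -86.7, 190.6], [70.0, -85.7, 183.2], [76.0, -84.6, 175.8], [82.0, -83.3, 168.2], [88.0, -81.9, 160.5], [94.0, -79.2, 154.7], [100.0, -75.7, 149.7]]
```

Emit:
{"name": "play_rows", "arguments": {"deltas": [[55, 0.5, -1.3, 5, 0], [55, 1.3, -1.3, 15, 0], [55, 1.3, -1.3, 27, 0], [55, 1.3, -1.3, 37, 0], [55, 1.3, -1.3, 46, 0], [55, 1.3, -1.3, 52, 0], [55, 1.3, -1.3, 58, 0], [55, 1.3, -1.3, 65, 0], [55, 1.5, -1.3, 72, 0], [55, 1.5, -1.3, 79, 0], [55, 1.5, -1.3, 79, 0]], "grip_force": 8}}

```text
t: 20.97
tool_pos: [0.7421, 0.3181, 0.1993]
eef_rot: [[0.741, -0.672, -0.002], [-0.672, -0.741, -0.0], [-0.001, 0.002, -1.0]]
wrist_force: [-1.7, 0.9, -2.1]
grip_width: 0.0633
grasp_force: 8.0
```

Emit:
{"name": "play_rows", "arguments": {"deltas": [[55, 0, 0, 5, 0], [55, 0, 0, 10, 0], [55, -0.5, 0, 15, 0], [55, -1, 0, 20, 0], [55, -1.5, 0, 25, 0], [55, -2, 0, 30, 0], [55, -2.5, 0, 35, 0], [55, -3, 0, 39, 0], [55, -3.5, 0, 43, 0], [55, -3.5, 0, 43, 0]]}}

```text
t: 21.8
tool_pos: [0.7397, 0.3205, 0.157]
eef_rot: [[0.741, -0.672, -0.001], [-0.672, -0.741, -0.0], [-0.001, 0.001, -1.0]]
wrist_force: [-1.6, 0.6, -1.4]
grip_width: 0.0631
grasp_force: 8.0
```

Run:
```python
from plan import *
s=robot.sense();d=s['tool_pos'][:2]-p[:2];print(c*d[0]+q*d[1],-q*d[0]+c*d[1],s['tool_pos'][2]+.019)
```

```text
-0.0836492872848106 -0.07592742871743972 0.17597132115686065
```

Same as the red one so far; last part of the descent.

Emit:
{"name": "play_rows", "arguments": {"deltas": [[55, -0.5, 0, 4, 0], [55, -1, 0, 8, 0], [55, -2, 0, 12, 0], [55, -2.5, 0, 16, 0], [55, -3.5, 0, 18.5, 0], [55, -4.3, 0, 21, 0], [55, -4.3, 0, 21, 0], [55, -4.8, 0, 22, 0], [55, -4.8, 0, 22, 0]]}}

```text
t: 22.55
tool_pos: [0.737, 0.3236, 0.1367]
eef_rot: [[0.741, -0.672, 0.001], [-0.672, -0.741, -0.0], [0.001, -0.0, -1.0]]
wrist_force: [-0.8, -2.6, 4.1]
grip_width: 0.063
grasp_force: 8.0
```

Emit:
{"name": "play_rows", "arguments": {"deltas": [[55, -0.5, 0, 1, 0], [55, -1, 0, 2, 0], [55, -1, 0, 2, 0]]}}

```text
t: 22.8
tool_pos: [0.7369, 0.3242, 0.1355]
eef_rot: [[0.741, -0.672, 0.002], [-0.672, -0.741, 0.0], [0.002, -0.001, -1.0]]
wrist_force: [-0.6, -4.8, 9.7]
grip_width: 0.0623
grasp_force: 8.0
```

Emit:
{"name": "play_rows", "arguments": {"deltas": [[55, 0, 0, -1, 0], [64, 0, 0, -1, 0], [70, 0, 0, -1, 0], [80, 0, 0, -1, 0], [91, 0, 0, -1, 0], [91, 0, 0, -1, 0], [91, 0, 0, -1, 0], [91, 0, 0, -1, 0], [91, 0, 0, -20, 0], [91, 0, 0, -50, 0], [91, 0, 0, -85, 0], [91, 10, 0, -115, 0], [91, 40, 20, -130, 0], [91, 70, 40, -130, 0], [91, 90, 65, -130, 0], [91, 100, 100, -130, 0], [91, 110, 135, -130, 0], [91, 120, 175, -130, 0], [91, 120, 215, -130, 0]]}}

```text
t: 24.38
tool_pos: [0.68, 0.0825, 0.264]
eef_rot: [[0.741, -0.672, 0.0], [-0.672, -0.741, -0.0], [0.0, -0.0, -1.0]]
wrist_force: [1.3, -0.3, 0.4]
grip_width: 0.0909
grasp_force: 0.0
```

Emit:
{"name": "play_rows", "arguments": {"deltas": [[91, 0, 40, 0, 0], [91, 0, 80, 0, 0], [91, 0, 120, 0, 0], [91, 0, 160, 0, 0], [91, 0, 200, 0, 0], [91, 0, 200, 0, 0], [91, 0, 200, 0, 0]]}}

```text
t: 24.97
tool_pos: [0.5453, -0.0648, 0.2646]
eef_rot: [[0.739, -0.673, 0.001], [-0.673, -0.739, -0.0], [0.001, -0.0, -1.0]]
wrist_force: [0.5, -0.2, 0.9]
grip_width: 0.0907
grasp_force: 0.0
```

Run:
```python
from plan import *
T=robot.capture('top');S=robot.capture('side')
for yy in(.075,-.075):
  for thd in(20,25,30,34):
    th=np.radians(thd)
    D=next(D for D in np.arange(80,110,.2) if G(D,th,0)[1][0]>=96)
    g,k=G(D,th,100)
    print(yy,thd,[proj(r,W(g[0]/1e3,yy,g[1]/1e3)).round(1).tolist() for r in(T,S)])
for col in('red','blue','orange'):print(col,blobs(T['color'],col,(140,110,300,250)),blobs(S['color'],col,(190,200,350,375)))
print([proj(r,W(-.165,0,.06)).round(1).tolist() for r in(T,S)])
for n in('tape','counterweight','torch','clutch'):print(n,[(round(d['score'],2),[round(float(v)) for v in d['extent']]) for d in robot.look_for('top',n)][:2])
print(robot.sense()['t'])
```

```text
0.075 20 [[219.0, 180.9], [282.7, 245.8]]
0.075 25 [[221.7, 179.0], [280.8, 244.1]]
0.075 30 [[224.2, 177.5], [279.2, 243.0]]
0.075 34 [[226.1, 176.5], [278.1, 242.5]]
-0.075 20 [[181.0, 144.7], [226.6, 281.9]]
-0.075 25 [[183.8, 142.9], [225.1, 279.8]]
-0.075 30 [[186.5, 141.6], [223.9, 278.3]]
-0.075 34 [[188.5, 140.8], [223.2, 277.5]]
red [(239, [221.7, 177.5]), (23, [213.4, 208.6]), (21, [220.2, 199.1])] [(211, [279.5, 243.3]), (63, [292.6, 268.1]), (35, [302.3, 288.6])]
blue [(149, [187.2, 139.9])] [(139, [222.4, 277.1]), (8, [237.2, 304.5])]
orange [(89, [237.8, 158.4])] [(33, [248.7, 272.1]), (32, [243.8, 261.3])]
[[235.9, 153.9], [244.3, 261.8]]
tape [(0.89, [483, 276, 24, 33]), (0.58, [186, 152, 21, 45])]
counterweight [(0.5, [328, 150, 20, 17])]
torch [(0.61, [410, 173, 23, 54])]
clutch [(0.63, [467, 207, 21, 29]), (0.6, [409, 174, 22, 56])]
25.2667
```

```bash
python3 -c "
from rig import robot
print(robot.finish_job())"
```

```text
the job is handed in; nothing more can be done
None
```

I handed the job in at about 25 s of the 72 s allowed. The drip tray is home, and both canisters hang mouth-down and released on the pegs of their own colours. From the last camera images they tilt roughly 27–34° against the pegs' 35°, and nothing else had moved; the hand-in call returned no verdict, so the pass itself is unconfirmed.

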